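Test spring units on the bench tester and sort them over the tipping tray

TASK

Test the spring units one at a time, in the order orange, blue, green (as many as are on the bench): stand the unit upright in the middle of the tester plate, press its white cap straight down until the cap's top is level with the red pointer, and hold it there for two seconds while you read the dial. Then take it off and set it on the end of the pivoting tray, so that its weight tips the tray and it slides into the white tray if the needle stood in the green or into the yellow tray if in the red, before you test the next. Leave everything else on the bench where it is.

Things in the scene. Friction and masses are not known exactly. Their poses are not given: they have to be found in the camera images.
- orange_a_mid (a point): centre, 32 mm above the underside, of a spring unit with orange cup (orange_a and orange_b look alike; at most one is on the bench). Dark steel foot 52 mm diameter, 6 mm thick; rigid cup 40 mm diameter from 6 to 38 mm up (grasp here); bare coil; white cap 30 mm diameter, top at 64 mm. 130 g, stands upright, z its upward axis
- orange_a_top (a point): centre of the top of that orange unit's white cap. Pressed, the cap yields straight down up to 17 mm against the spring (about 1.4 N/mm if sound, 0.4 N/mm if weak) and springs back when let go
- orange_b_mid (a point): centre, 32 mm above the underside, of a spring unit with orange cup (orange_a and orange_b look alike; at most one is on the bench). Dark steel foot 52 mm diameter, 6 mm thick; rigid cup 40 mm diameter from 6 to 38 mm up (grasp here); bare coil; white cap 30 mm diameter, top at 64 mm. 130 g, stands upright, z its upward axis
- orange_b_top (a point): centre of the top of that orange unit's white cap. Pressed, the cap yields straight down up to 17 mm against the spring (about 1.4 N/mm if sound, 0.4 N/mm if weak) and springs back when let go
- blue_a_mid (a point): centre, 32 mm above the underside, of a spring unit with blue cup (blue_a and blue_b look alike; at most one is on the bench). Dark steel foot 52 mm diameter, 6 mm thick; rigid cup 40 mm diameter from 6 to 38 mm up (grasp here); bare coil; white cap 30 mm diameter, top at 64 mm. 130 g, stands upright, z its upward axis
- blue_a_top (a point): centre of the top of that blue unit's white cap. Pressed, the cap yields straight down up to 17 mm against the spring (about 1.4 N/mm if sound, 0.4 N/mm if weak) and springs back when let go
- blue_b_mid (a point): centre, 32 mm above the underside, of a spring unit with blue cup (blue_a and blue_b look alike; at most one is on the bench). Dark steel foot 52 mm diameter, 6 mm thick; rigid cup 40 mm diameter from 6 to 38 mm up (grasp here); bare coil; white cap 30 mm diameter, top at 64 mm. 130 g, stands upright, z its upward axis
- blue_b_top (a point): centre of the top of that blue unit's white cap. Pressed, the cap yields straight down up to 17 mm against the spring (about 1.4 N/mm if sound, 0.4 N/mm if weak) and springs back when let go
- green_a_mid (a point): centre, 32 mm above the underside, of a spring unit with green cup (green_a and green_b look alike; at most one is on the bench). Dark steel foot 52 mm diameter, 6 mm thick; rigid cup 40 mm diameter from 6 to 38 mm up (grasp here); bare coil; white cap 30 mm diameter, top at 64 mm. 130 g, stands upright, z its upward axis
- green_a_top (a point): centre of the top of that green unit's white cap. Pressed, the cap yields straight down up to 17 mm against the spring (about 1.4 N/mm if sound, 0.4 N/mm if weak) and springs back when let go
- green_b_mid (a point): centre, 32 mm above the underside, of a spring unit with green cup (green_a and green_b look alike; at most one is on the bench). Dark steel foot 52 mm diameter, 6 mm thick; rigid cup 40 mm diameter from 6 to 38 mm up (grasp here); bare coil; white cap 30 mm diameter, top at 64 mm. 130 g, stands upright, z its upward axis
- green_b_top (a point): centre of the top of that green unit's white cap. Pressed, the cap yields straight down up to 17 mm against the spring (about 1.4 N/mm if sound, 0.4 N/mm if weak) and springs back when let go
- plate_center (a point): centre of the top of the tester's round steel load plate (68 mm diameter, a blue circle 57 mm across to centre the foot in), 34 mm above the bench, 4 mm above the tester's white deck (155 x 210 mm). The plate sinks 0.1 mm per newton. x points to the mark post, y to the dial
- mark (a point): tip of the thin (2 mm) red pointer, at mid-thickness, 36 mm from the plate centre. It juts from an aluminium post, 10 x 14 mm, on the deck 68 mm from the plate centre; the post top is 3 mm above it. Its height is the marked height, 9 to 13 mm below the top of a free cap on the plate
- dial (a joint): needle of the tester's dial, rad: 0.1 per newton on the plate, the unit's own 1.3 N included; 0 when empty. Red scale 0 to 0.9 (weak), green 0.9 to 2.5 (sound); at the mark weak units read 0.4 to 0.75, sound ones 1.1 to 1.8. The face (66 mm) is 100 mm from the plate centre, looks up and away from the robot; the needle points to the plate at 0 and turns clockwise
- rocker (a joint): angle of the sorter's white slick tray (74 x 180 mm, side lips 4 mm high), pivoted at its middle between cheeks 100 mm high, face 88 mm above the bench when level. 0 level (a light spring brings it back when empty), positive with the seat_left end down, to 0.4 rad either way. A unit set on one end tips it and slides down a steel ramp into the tray beyond
- seat_left (a point): centre of the grey circle on the pivoting tray's end on the robot's left (+y), on the face of the level tray, 55 mm from the pivot: where a unit is set to tip that way. The point does not move with the tray; y runs along the tray to the left
- seat_right (a point): the same at the other end (-y)
- pass_tray_in (a point): centre of the inner floor of the white tray for sound units: 124 x 160 mm, two side walls 36 mm above the floor, a clear stop 95 mm high at its outer end, a ramp down from the pivoting tray at its inner end; its centre is 256 mm from the pivot; at which end it stands differs from start to start
- reject_tray_in (a point): the same for the yellow tray, for weak units, beyond the other end
- reagent_jar: may be absent: small jar with a blue cap, 52 mm diameter, 75 mm high; bystander; origin at the centre of its underside
- timer: grey lab timer 50 x 65 x 22 mm; bystander; origin at the centre of its underside
- beaker: glass beaker 60 mm diameter, 70 mm high; bystander; origin at the centre of its underside
- cap_box: open white box of blue caps, 80 x 100 x 35 mm; bystander; origin at the centre of its underside
Mind the look-alikes: they are no part of the job. What is shaped like the part that bears green_a_mid but purple is not meant.

How it is judged (in metres and radians):
On the way, in this order (a step that is already met when the one before it is completed fails the run):
1. the orange spring unit, standing on the tester plate, is pressed until its cap top is level with the red pointer (within 2.5 mm) and held there 1 s (((z of orange_a_top in the frame of mark between -0.0025 and 0.0025 m and horizontal distance between orange_a_mid and plate_center below 0.015 m) or (z of orange_b_top in the frame of mark between -0.0025 and 0.0025 m and horizontal distance between orange_b_mid and plate_center below 0.015 m))), for 1 s.
2. the orange unit rests on the pivoting tray and tips over with it (leaning past 0.15 rad) (((contact force between orange_a and rocker above 0.03 N and angle between orange_a_mid's own z axis and vertical above 0.15 rad) or (contact force between orange_b and rocker above 0.03 N and angle between orange_b_mid's own z axis and vertical above 0.15 rad))).
3. the orange unit is in the right tray or on its ramp: white if the dial read green, yellow if red (x of orange_a_mid in the frame of pass_tray_in between -0.062 and 0.062 m and y of orange_a_mid in the frame of pass_tray_in between -0.15 and 0.15 m and z of orange_a_mid in the frame of pass_tray_in below 0.09 m and linear speed of each of orange_a, orange_b below 0.05 m/s and x of orange_b_mid in the frame of reject_tray_in between -0.062 and 0.062 m and y of orange_b_mid in the frame of reject_tray_in between -0.15 and 0.15 m and z of orange_b_mid in the frame of reject_tray_in below 0.09 m), for 0.2 s.
4. the blue spring unit, standing on the tester plate, is pressed until its cap top is level with the red pointer (within 2.5 mm) and held there 1 s (((z of blue_a_top in the frame of mark between -0.0025 and 0.0025 m and horizontal distance between blue_a_mid and plate_center below 0.015 m) or (z of blue_b_top in the frame of mark between -0.0025 and 0.0025 m and horizontal distance between blue_b_mid and plate_center below 0.015 m))), for 1 s.
5. the blue unit rests on the pivoting tray and tips over with it (leaning past 0.15 rad) (((contact force between blue_a and rocker above 0.03 N and angle between blue_a_mid's own z axis and vertical above 0.15 rad) or (contact force between blue_b and rocker above 0.03 N and angle between blue_b_mid's own z axis and vertical above 0.15 rad))).
6. the blue unit is in the right tray or on its ramp: white if the dial read green, yellow if red (x of blue_a_mid in the frame of reject_tray_in between -0.062 and 0.062 m and y of blue_a_mid in the frame of reject_tray_in between -0.15 and 0.15 m and z of blue_a_mid in the frame of reject_tray_in below 0.09 m and linear speed of each of blue_a, blue_b below 0.05 m/s and x of blue_b_mid in the frame of pass_tray_in between -0.062 and 0.062 m and y of blue_b_mid in the frame of pass_tray_in between -0.15 and 0.15 m and z of blue_b_mid in the frame of pass_tray_in below 0.09 m), for 0.2 s.
7. the green spring unit, standing on the tester plate, is pressed until its cap top is level with the red pointer (within 2.5 mm) and held there 1 s (((z of green_a_top in the frame of mark between -0.0025 and 0.0025 m and horizontal distance between green_a_mid and plate_center below 0.015 m) or (z of green_b_top in the frame of mark between -0.0025 and 0.0025 m and horizontal distance between green_b_mid and plate_center below 0.015 m))), for 1 s.
8. the green unit rests on the pivoting tray and tips over with it (leaning past 0.15 rad) (((contact force between green_a and rocker above 0.03 N and angle between green_a_mid's own z axis and vertical above 0.15 rad) or (contact force between green_b and rocker above 0.03 N and angle between green_b_mid's own z axis and vertical above 0.15 rad))).
9. the green unit is in the right tray or on its ramp: white if the dial read green, yellow if red (x of green_a_mid in the frame of pass_tray_in between -0.062 and 0.062 m and y of green_a_mid in the frame of pass_tray_in between -0.15 and 0.15 m and z of green_a_mid in the frame of pass_tray_in below 0.09 m and linear speed of each of green_a, green_b below 0.05 m/s and x of green_b_mid in the frame of reject_tray_in between -0.062 and 0.062 m and y of green_b_mid in the frame of reject_tray_in between -0.15 and 0.15 m and z of green_b_mid in the frame of reject_tray_in below 0.09 m), for 0.2 s.
At the end, for the whole second after the job is handed in: every unit on the bench is in its tray, sound in white, weak in yellow: its centre within 70 mm across and 115 mm lengthwise of the tray's centre (the lower ramp counts) and below 90 mm over its floor; the pivoting tray is within 0.2 rad of level (x of orange_a_mid in the frame of pass_tray_in between -0.062 and 0.062 m and y of orange_a_mid in the frame of pass_tray_in between -0.15 and 0.15 m and z of each of orange_a_mid, blue_b_mid, green_a_mid in the frame of pass_tray_in below 0.09 m and x of orange_b_mid in the frame of reject_tray_in between -0.062 and 0.062 m and y of orange_b_mid in the frame of reject_tray_in between -0.15 and 0.15 m and z of each of orange_b_mid, blue_a_mid, green_b_mid in the frame of reject_tray_in below 0.09 m and x of blue_a_mid in the frame of reject_tray_in between -0.062 and 0.062 m and y of blue_a_mid in the frame of reject_tray_in between -0.15 and 0.15 m and x of blue_b_mid in the frame of pass_tray_in between -0.062 and 0.062 m and y of blue_b_mid in the frame of pass_tray_in between -0.15 and 0.15 m and x of green_a_mid in the frame of pass_tray_in between -0.062 and 0.062 m and y of green_a_mid in the frame of pass_tray_in between -0.15 and 0.15 m and x of green_b_mid in the frame of reject_tray_in between -0.062 and 0.062 m and y of green_b_mid in the frame of reject_tray_in between -0.15 and 0.15 m and value of joint rocker between -0.2 and 0.2 rad); the robot touches nothing.
It fails at once if the reagent jar is moved more than 30 mm (distance of reagent_jar from where it was at the start of the episode above 0.03 m).
It fails at once if the timer is moved more than 30 mm (distance of timer from where it was at the start of the episode above 0.03 m).
It fails at once if the beaker is moved more than 30 mm (distance of beaker from where it was at the start of the episode above 0.03 m).
It fails at once if the cap box is moved more than 30 mm (distance of cap_box from where it was at the start of the episode above 0.03 m).
Of orange_a, orange_b only 1 to 1 are there at a start; the rules pass over those that are not, and their reading is None.
Of blue_a, blue_b only 1 to 1 are there at a start; the rules pass over those that are not, and their reading is None.
Of green_a, green_b, reagent_jar only 1 to 1 are there at a start; the rules pass over those that are not, and their reading is None.
At some moment in a run one of orange_a, orange_b, blue_a, blue_b, green_a, green_b may be knocked a few centimetres aside while the robot is not near it.
It also fails if it takes over 210 s, if anything falls off the work surface, if the arm or the gripper's body presses on something with over 40 N, if the wrist force passes 120 N, or if a joint passes its speed limit or range.

ROBOT

A 7-joint arm with a two-finger parallel gripper is mounted at the origin on the work surface. World frame = base frame: x ahead of the robot, y to its left, z up, the work surface at z = 0. Lengths are in mm, angles in rad, forces in N, time in s.
With the tool pointing down it reaches from about 400 to 900 mm from the base axis. Payload 5.6 kg.
Tool frame: the origin (TCP) lies midway between the tips of the shut fingers; the grasp point (between the pads) lies 19 mm behind it; z points along the fingers, y is the line along which they close (so a half turn about z gives the same grasp; the last joint's range is limited). The gripper opens to 92 mm and grips with 3 to 60 N. Pads are 20 mm wide; open, the fingers measure 128 mm over their backs; the gripper's body (75 mm by 189 mm) begins 69 mm behind the grasp point.
Start: joints at [1.186, 0.468, -0.012, 1.603, 0.006, 1.071, -0.056], TCP at [217.828, -612.421, 214.592] pointing down, gripper open.
Joint ranges: [-2.53, 2.53], [-0.31, 2.02], [-1.57, 1.55], [0.28, 2.44], [-1.29, 4.43], [0.15, 1.84], [-2.92, 2.92]. Speed limits (rad/s): [2.57, 2.57, 3.14, 3.14, 3.14, 3.14, 3.14].

INTERFACE

Orientations are given as a rotation vector (axis times angle).
In Python, from cell import robot, grip, kin, viewer gives the robot as it stands. Calls block until the motion is done:
- robot.movep(position, orientation): joint-space move of the TCP to a pose.
- robot.servo_line(position, feed=150, rotation=None): straight line of the TCP; rotation=None keeps the orientation; feed is the mean speed in mm/s.
- robot.goto_joints(angles): joint-space move.
- grip(opening, newtons=None): opening from 0.0 (shut) to 1.0 (fully open); newtons is the grip in N (None keeps the last); returns when the fingers have stopped.
- robot.hold(seconds).
- kin.ik(position, orientation): joint angles nearest the present ones, or None.
- robot.observe(): the state.
- viewer.read_camera(name): name is "scene" or "top"; returns the picture (480x640x3 uint8, red, green, blue); there is no depth.
- viewer.camera_info(name): a dict with "camera_matrix" (3x3 intrinsics, pixels), "R" (3x3) and "t" (3): a world point X has camera coordinates R X + t. Camera axes: x right, y down, z forward; pixel columns grow to the right and rows downward; lengths in mm; the calibration is good to about 2 mm. A picture is of the moment at which its call begins. camera_info takes no time and is no camera call.
A pose or a line that the arm cannot do raises robot.IKError and nothing moves.
- robot.job_done(): hands the job in; it is judged then, once.
Trained networks look in the newest picture that a camera, given by its name, has taken for a name from the list of things; names that differ only in an ending like _2 or _b are one class to them, and where a whole thing is asked for, a point or a joint stands for the part that bears it (a point fixed in the world has none). Each returns a list of dicts, best first, with "confidence" (0 to 1); they miss things now and then, are a little off and sometimes report something else, mostly with a low value. They report only what shows in the picture. A call takes as long as a camera call. They do not tell look-alikes from the thing itself.
- viewer.silhouettes(name, camera): "mask" (480x640 bool, what is visible of it).
- viewer.pinpoint(name, camera): "at" ([x, y, z] in mm, in the coordinates of the camera as it stood for that picture, good to about 4 mm: a listed point, or the origin of a listed thing).
The state is a dict: "t": time; "joints": joint angles; "joint_velocities": joint speeds; "joint_torque": joint torques, N m; "tcp_pos": TCP position; "tcp_rot": TCP orientation; "contact_force": force on the tool from outside, world axes, zero at the start; "wrist_torque": the same for the moment, N m; "grip_width": opening from 0.0 (shut) to 1.0 (fully open); "grip_force": force on a finger pad.
Only numpy, scipy, OpenCV 4.12 (cv2) and the standard library are available. Lean on these libraries where they do the work, as an engineer would, in place of code of your own. Each camera call takes 0.05 s, during which the arm holds its last target. There are 200 camera calls.

## Working session

There is one attempt and no reset: what is moved stays moved. The work goes in short steps, each a Python script; the robot and the scene stay as the last script left them, time stands still between calls to the robot, and variables do not carry over. Pictures are saved under pics/ and viewed, at most 14 in all, crops included, and the job is handed in when it is done.

```bash
ls; mkdir -p pics; python3 - <<'E'
from cell import robot, grip, kin, viewer
import cv2,numpy as np
for n in("scene","top"):
    im=viewer.read_camera(n); cv2.imwrite(f"pics/{n}0.png",im[:,:,::-1])
    i=viewer.camera_info(n); R=np.array(i["R"]);print(n,np.array(i["camera_matrix"]).round(1).tolist(),R.round(3).tolist(),(-R.T@np.array(i["t"])).round(0))
    for k in ["orange_a_mid","blue_a_mid","green_a_mid","orange_a_top","plate_center","mark","seat_left","seat_right","pass_tray_in","reject_tray_in","reagent_jar","timer","beaker","cap_box"]:
        for d in viewer.pinpoint(k,n)[:3]:
            print(k,round(d["confidence"],2),(R.T@(np.array(d["at"])-np.array(i["t"]))).round(0))
o=robot.observe();print(o["t"],o["tcp_rot"],o["contact_force"])
E
```

```text
pics
scene [[560.0, 0.0, 320.6], [0.0, 560.0, 230.9], [0.0, 0.0, 1.0]] [[0.373, 0.928, -0.022], [0.562, -0.245, -0.79], [-0.738, 0.282, -0.613]] [1567. -390.  931.]
blue_a_mid 0.74 [ 428. -305.   32.]
blue_a_mid 0.65 [ 422. -206.   32.]
blue_a_mid 0.26 [ 335. -303.   -0.]
green_a_mid 0.84 [ 561. -419.   31.]
green_a_mid 0.81 [ 514. -194.   36.]
green_a_mid 0.81 [ 475. -407.   32.]
plate_center 0.86 [462. -23.  30.]
mark 0.52 [495. -27.  84.]
seat_left 0.63 [ 425. -200.   63.]
seat_left 0.56 [662. 243.  86.]
seat_left 0.18 [667. 135.  87.]
seat_right 0.66 [663. 135.  90.]
pass_tray_in 0.89 [680. -62.  15.]
pass_tray_in 0.73 [495. -25.  83.]
reject_tray_in 0.75 [654. 444.  12.]
timer 0.55 [ 627. -281.   -1.]
beaker 0.93 [ 332. -304.   -3.]
beaker 0.44 [495. -27.  86.]
beaker 0.26 [ 427. -202.   66.]
cap_box 0.67 [408. 226.  -1.]
cap_box 0.21 [651. 444.  11.]
top [[534.0, 0.0, 310.9], [0.0, 534.0, 234.9], [0.0, 0.0, 1.0]] [[-0.005, -1.0, -0.019], [-0.988, 0.007, -0.155], [0.156, 0.018, -0.988]] [ 315.   -2. 1321.]
blue_a_mid 0.94 [ 428. -304.   30.]
blue_a_mid 0.47 [ 428. -305.   62.]
blue_a_mid 0.18 [ 628. -279.    4.]
green_a_mid 0.66 [ 523. -293.   30.]
green_a_mid 0.6 [ 567. -415.   35.]
green_a_mid 0.56 [ 476. -398.   32.]
mark 0.47 [ 523. -294.   33.]
mark 0.23 [ 629. -277.    3.]
seat_left 0.86 [661. 249.  91.]
seat_left 0.28 [684. -62.   7.]
seat_right 0.61 [663. 138.  87.]
pass_tray_in 0.91 [682. -60.  11.]
reject_tray_in 0.79 [647. 447.  11.]
timer 0.74 [ 630. -275.    4.]
beaker 0.95 [ 330. -297.   -2.]
cap_box 0.83 [404. 226.   3.]
1.5 [ 3.09579272e+00  5.34189451e-01 -3.76087667e-05] [ 0.00691554 -0.06962103  0.69759616]
```

View pics/scene0.png

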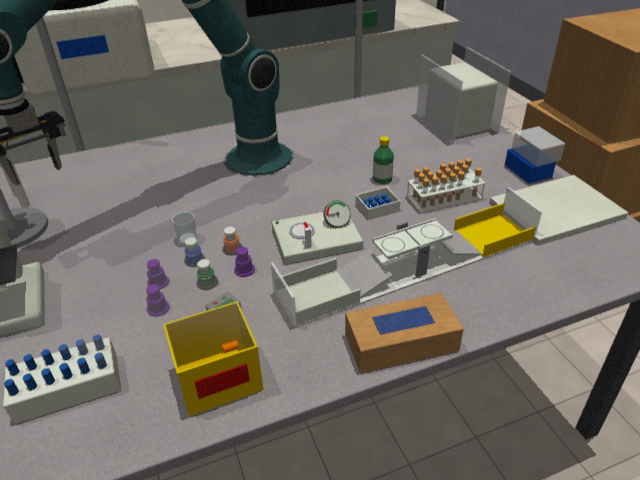

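View pics/top0.png

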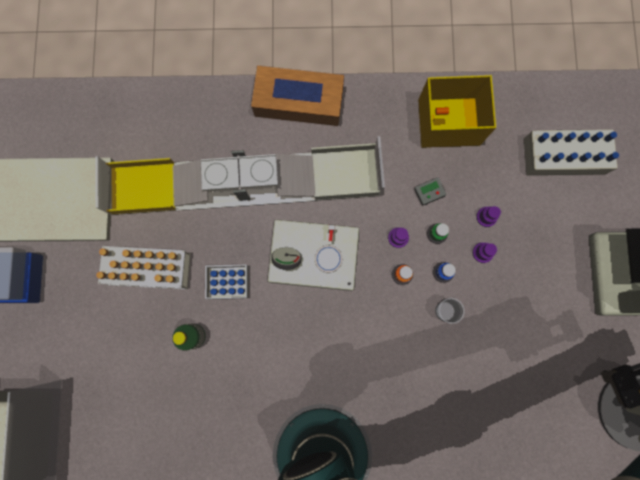

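Scene shows orange (231,240), blue (193,250) and green (205,273). Purple look-alikes are at (243,261), (155,273) and (155,299). The white tray (315,285) is on the right (-y), and the yellow tray (497,233) is on the left. Other orange and blue things are the tube racks (440,175 and 60,375), cap box (377,203), the orange item in the bin (230,346) and the sharps. I'll check the choice and the tester in one enlarged crop.

```bash
cat > h.py <<'E'
from cell import robot, grip, kin, viewer
import cv2,numpy as np
from scipy.optimize import minimize
from scipy.spatial.transform import Rotation as Ro
def cam(n):
    i=viewer.camera_info(n); return [np.array(i[k],float) for k in("camera_matrix","R","t")]
def proj(n,X):
    K,R,t=cam(n); p=(np.atleast_2d(X)@R.T+t)@K.T; return p[:,:2]/p[:,2:]
def ray(n,uv,z):
    K,R,t=cam(n); d=R.T@np.linalg.solve(K,[*uv,1]); c=-R.T@t; return c+d*(z-c[2])/d[2]
def down(yaw): return (Ro.from_euler('z',yaw)*Ro.from_euler('x',np.pi)).as_rotvec()
A=np.linspace(0,2*np.pi,32,endpoint=False)
def hull(n,x,y,segs,S,o):
    P=np.array([[x+r*np.cos(a),y+r*np.sin(a),z] for r,z in segs for a in A])
    return cv2.convexHull((((proj(n,P)-o+.5)*S)*16).round().astype(np.int32))
HUE={'orange':(4,20),'green':(45,85),'blue':(100,122)}
def cmask(im,c):
    h=cv2.cvtColor(im,cv2.COLOR_RGB2HSV).astype(int); lo,hi=HUE[c]
    return ((h[...,0]>=lo)&(h[...,0]<=hi)&(h[...,1]>75)&(h[...,2]>40)).astype(np.uint8)
def locate(c,box=(380,650,-520,-130),z0=0):
    """x,y of a unit standing at z0, silhouette fit in both cameras; box = search region"""
    im={n:viewer.read_camera(n) for n in("scene","top")}; xs=[]; m={}
    for n in im:
        k,l,st,ce=cv2.connectedComponentsWithStats(cmask(im[n],c)); best=None
        for j in range(1,k):
            w=ray(n,ce[j],z0+25)
            if box[0]<w[0]<box[1] and box[2]<w[1]<box[3] and st[j,4]>25 and (best is None or st[j,4]>st[best,4]): best=j
        if best is None: continue
        xs.append(ray(n,ce[best],z0+25)[:2]); o=np.floor(ce[best])-24; S=6
        M=cv2.warpAffine((l==best).astype(np.float32),np.array([[S,0,-o[0]*S+(S-1)/2],[0,S,-o[1]*S+(S-1)/2]]),(48*S,48*S))
        m[n]=(M,o,S)
    if not m: return None
    def cost(p):
        s=0
        for n,(M,o,S) in m.items():
            I=np.zeros(M.shape,np.float32)
            cv2.fillConvexPoly(I,hull(n,*p,[(20,z0+6),(20,z0+38)],S,o),1,shift=4)
            cv2.fillConvexPoly(I,hull(n,*p,[(11,z0+38),(15,z0+50),(15,z0+64)],S,o),0,shift=4)
            s+=np.abs(cv2.GaussianBlur(I,(7,7),2)-M).sum()/M.sum()
        return s
    r=minimize(cost,np.mean(xs,0),method='Nelder-Mead',options=dict(initial_simplex=np.mean(xs,0)+np.array([[0,0],[6,0],[0,6]]),xatol=.2,fatol=1e-3))
    return r.x,r.fun,[x.round(0).tolist() for x in xs]
E
python3 - <<'E'
from h import *
for c in HUE: print(c,locate(c))
s=cv2.imread("pics/scene0.png"); t=cv2.imread("pics/top0.png")
a=cv2.resize(s[195:320,140:300],(800,600),interpolation=cv2.INTER_CUBIC)[:, :]
b=cv2.resize(s[195:265,265:365],(400,280),interpolation=cv2.INTER_CUBIC)
d=cv2.resize(t[215:295,265:365],(400,320),interpolation=cv2.INTER_CUBIC)
a=cv2.resize(a,(400,300)); e=np.zeros((600,800,3),np.uint8); e[:300,:400]=a; e[:280,400:]=b; e[280:,400:]=d
e[300:,:400]=cv2.resize(t[205:280,390:490],(400,300),interpolation=cv2.INTER_CUBIC)
cv2.imwrite("pics/crop0.png",e)
E
```

```text
orange (array([ 423.50306856, -202.06098992]), np.float64(0.43636631965637207), [[434.0, -204.0], [420.0, -195.0]])
green (array([ 659.26311069, -379.36508726]), np.float64(2.0), [[519.0, -292.0], [637.0, -272.0]])
blue (array([ 428.84468601, -303.84204654]), np.float64(2.239926815032959), [[455.0, -307.0], [425.0, -295.0]])
```

View pics/crop0.png

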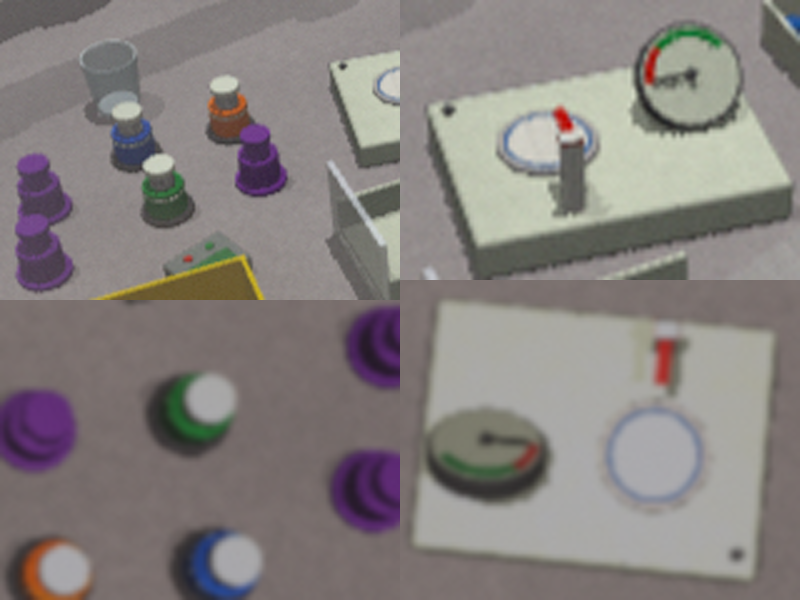

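Crop confirms three white-capped units (orange, blue, green) and excludes the all-purple ones. The plate centre is at about top px (328.5,258.6), and the post top at about (331.4,227.4) top and (307.7,229.5) scene. Dial needle is at 0, pointing to the plate.

```bash
sed -i 's/def locate(c,box=.*/def locate(c,near,rad=45,z0=0):/; s/if box\[0\].*st\[j,4\]>25 and/if np.hypot(*(w[:2]-near))<rad and st[j,4]>25 and/; s/; box = search region//' h.py
python3 - <<'E'
from h import *
for c,p in dict(orange=(424,-203),blue=(428,-304),green=(521,-293)).items(): print(c,locate(c,np.array(p)))
im=viewer.read_camera("scene"); h=cv2.cvtColor(im,cv2.COLOR_RGB2HSV)
for c,p in dict(blue=(428,-304),green=(521,-293)).items():
    u,v=proj("scene",[[*p,25]])[0].astype(int); print(c,u,v,h[v-8:v+12:2,u].tolist(),[h[v,u+k].tolist() for k in(-14,-10,10,14)])
print("plate",ray("top",(328.4,258.5),34),ray("scene",(301.7,229.9),34))
for z in(88,90,92): print("post",z,ray("top",(331.2,227.2),z),ray("scene",(307.4,229.2),z))
print("tip",ray("top",(330.4,240.3),86))
print("deck corners",[ray("top",p,30).round(0).tolist() for p in((274.5,221),(358,228),(353,288.5),(268.5,281.5))])
E
```

```text
orange (array([ 423.60383475, -202.04729329]), np.float64(0.43197280168533325), [[434.0, -205.0], [420.0, -195.0]])
blue (array([ 428.8679468 , -303.80914875]), np.float64(2.138340950012207), [[455.0, -307.0], [425.0, -295.0]])
green (array([ 525.70628297, -292.4362107 ]), np.float64(3.026397228240967), [[519.0, -292.0], [520.0, -285.0]])
blue 192 252 [[39, 17, 152], [15, 15, 99], [23, 11, 93], [15, 5, 95], [114, 135, 138], [115, 112, 112], [117, 24, 97], [117, 92, 83], [116, 97, 84], [114, 91, 84]] [[4, 14, 146], [175, 11, 144], [165, 11, 140], [4, 14, 148]]
green 204 273 [[40, 18, 208], [33, 23, 135], [17, 20, 90], [10, 10, 79], [17, 21, 86], [64, 135, 108], [61, 86, 89], [43, 31, 100], [60, 46, 72], [54, 50, 76]] [[0, 12, 143], [4, 14, 145], [7, 16, 142], [9, 17, 148]]
plate [459.64385236 -20.00517101  34.        ] [463.05884507 -20.6728937   34.        ]
post 88 [527.21282017 -26.5094465   88.        ] [532.51127459 -28.99553697  88.        ]
post 90 [526.86873343 -26.46963147  90.        ] [534.96620307 -29.85149162  90.        ]
post 92 [526.5246467  -26.42981643  92.        ] [537.42113156 -30.70744626  92.        ]
tip [496.51882429 -24.35756808  86.        ]
deck corners [[554.0, 112.0, 30.0], [535.0, -93.0, 30.0], [387.0, -79.0, 30.0], [405.0, 125.0, 30.0]]
```

```bash
sed -i 's/>75)/>42)/' h.py
cat >> h.py <<'E'
PLATE=np.array([461,-20.5]); TH=-0.093
def fz(): return robot.observe()["contact_force"][2]
def touch(z0,zmin,step=1.0,thr=1.0,feed=15):
    p=np.array(robot.observe()["tcp_pos"]); p[2]=z0; robot.servo_line(p,feed=60); robot.hold(.2); f0=fz(); z=z0
    while z>zmin:
        z-=step; p[2]=z; robot.servo_line(p,feed=feed); f=fz()-f0
        if abs(f)>thr: return robot.observe()["tcp_pos"][2],f
    return None
E
python3 - <<'E'
from h import *
for c,p in dict(orange=(424,-203),blue=(428,-304),green=(521,-293)).items(): print(c,locate(c,np.array(p)))
grip(0,10)
robot.movep([400,-300,260],down(TH)); robot.movep([528,-26.5,200],down(TH)); 
robot.servo_line([528,-26.5,105],feed=120); print(robot.observe()["tcp_pos"])
r=touch(100,84,step=.8); print(r)
p=robot.observe()["tcp_pos"]; robot.servo_line([p[0],p[1],200],feed=150); print(robot.observe()["t"])
E
```

```text
orange (array([ 422.58824283, -202.33687781]), np.float64(0.5364463925361633), [[433.0, -204.0], [421.0, -197.0]])
blue (array([ 428.57030917, -302.97573404]), np.float64(0.4344254732131958), [[439.0, -304.0], [425.0, -295.0]])
green (array([ 525.95513803, -292.22965653]), np.float64(0.5332080125808716), [[534.0, -292.0], [520.0, -285.0]])
[528.57169592 -26.58120929 105.64414388]
(np.float64(95.93257877676751), np.float64(1.4843500981052111))
9.8167
```

```bash
python3 - <<'E'
from h import *
robot.servo_line([528,-26.5,100],feed=120); robot.hold(.3); f0=fz()
for z in np.arange(99,85,-.7):
    robot.servo_line([528,-26.5,z],feed=10); robot.hold(.15); o=robot.observe(); print(round(z,1),round(o["tcp_pos"][2],2),round(o["contact_force"][2]-f0,2), o["tcp_pos"][:2].round(1))
    if o["contact_force"][2]-f0>6: break
robot.servo_line([528,-26.5,180],feed=150); print(robot.observe()["t"])
E
```

```text
99.0 98.98 0.21 [528.  -26.5]
98.3 98.28 0.09 [528.  -26.5]
97.6 97.6 0.17 [528.  -26.5]
96.9 96.88 0.12 [528.  -26.5]
96.2 96.19 -0.29 [528.  -26.5]
95.5 95.49 0.33 [528.  -26.5]
94.8 94.79 -0.22 [528.  -26.5]
94.1 94.11 0.49 [528.  -26.5]
93.4 93.39 0.75 [528.  -26.5]
92.7 92.7 0.37 [528.  -26.5]
92.0 92.0 -1.15 [528.  -26.5]
91.3 91.27 -0.28 [528.  -26.5]
90.6 90.6 -0.33 [528.  -26.5]
89.9 89.9 0.39 [528.  -26.5]
89.2 89.21 -0.98 [528.  -26.5]
88.5 88.5 -0.31 [528.  -26.5]
87.8 88.46 5.82 [528.1 -26.5]
87.1 88.41 12.34 [528.1 -26.5]
19.0667
```

Post top at z=88.5 puts the mark at z≈85.5. Next I'll pick orange and place it on the plate.

```bash
cat >> h.py <<'E'
MARK=85.45
PXY=[0,0]
def pick(xy,yaw=0,z0=0):
    x,y=xy; grip(.8); robot.movep([x,y,z0+150],down(yaw)); robot.servo_line([x,y,z0+12],feed=120); robot.hold(.1)
    grip(0,25); robot.servo_line([x,y,z0+160],feed=150); o=robot.observe(); print("grip",o["grip_width"],o["grip_force"],o["t"])
def toplate(d=(0,0)):
    x,y=PLATE+d; robot.movep([x,y,190],down(TH)); robot.servo_line([x,y,70],feed=150); robot.servo_line([x,y,46.2],feed=30); robot.hold(.2)
    grip(.62); robot.servo_line([x,y,190],feed=150)
def press(z=MARK,img=None):
    x,y=PLATE; grip(0,10); robot.servo_line([x,y,103],feed=120); robot.hold(.2); f0=fz()
    robot.servo_line([x,y,z],feed=15); fs=[]
    for k in range(11):
        robot.hold(.2); o=robot.observe(); fs.append(o["contact_force"][2]-f0)
        if img and k==5: im=viewer.read_camera("scene"); cv2.imwrite(f"pics/{img}_full.png",im[:,:,::-1]); cv2.imwrite(f"pics/{img}.png",cv2.resize(im[170:260,265:385],(800,600),interpolation=cv2.INTER_CUBIC)[:,:,::-1])
    print("z",o["tcp_pos"],"F",np.mean(fs),"t",o["t"]); robot.servo_line([x,y,190],feed=150); return np.mean(fs)
E
python3 - <<'E'
from h import *
r=locate("orange",np.array([423,-202])); print(r)
pick(r[0]); toplate()
print(locate("orange",PLATE,30,34)); print(robot.observe()["t"])
im=viewer.read_camera("scene"); cv2.imwrite("pics/p1.png",cv2.resize(im[170:260,265:385],(800,600))[:,:,::-1])
E
```

```text
(array([ 422.77929942, -202.34976493]), np.float64(0.545419454574585), [[433.0, -205.0], [421.0, -197.0]])
grip 0.4278274916740325 24.999804496765137 24.2917
(array([460.84495472, -21.90100866]), np.float64(0.29661861062049866), [[471.0, -26.0]])
28.8167
```

View pics/p1.png

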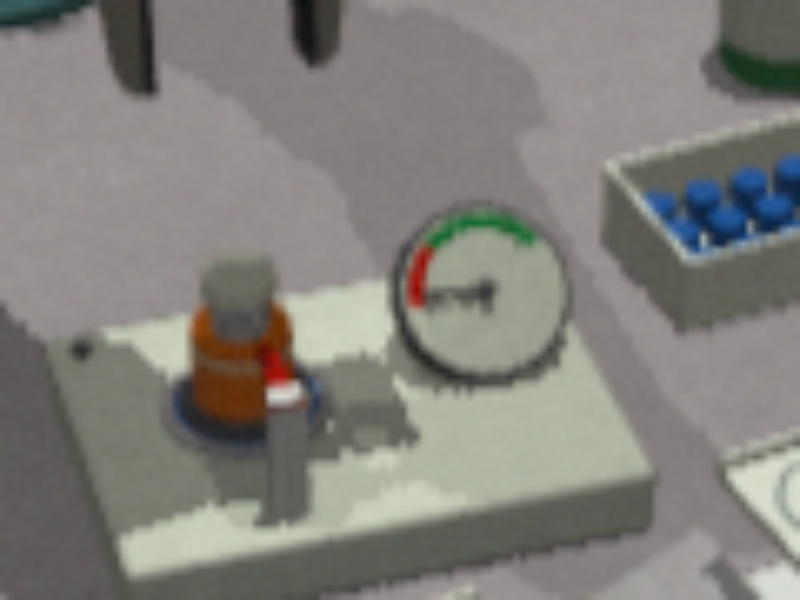

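Orange stands centred on the plate (crop px 240,370), and the needle at (435,295) shows only its weight. Pressing.

```bash
python3 - <<'E'
from h import *
press(img="d1"); print(locate("orange",PLATE,30,34))
E
```

```text
z [461.0540771  -20.51794409  85.47337094] F 5.812098592804229 t 34.4167
(array([460.56527275, -21.62331031]), np.float64(0.28733283281326294), [[470.0, -27.0]])
```

View pics/d1.png

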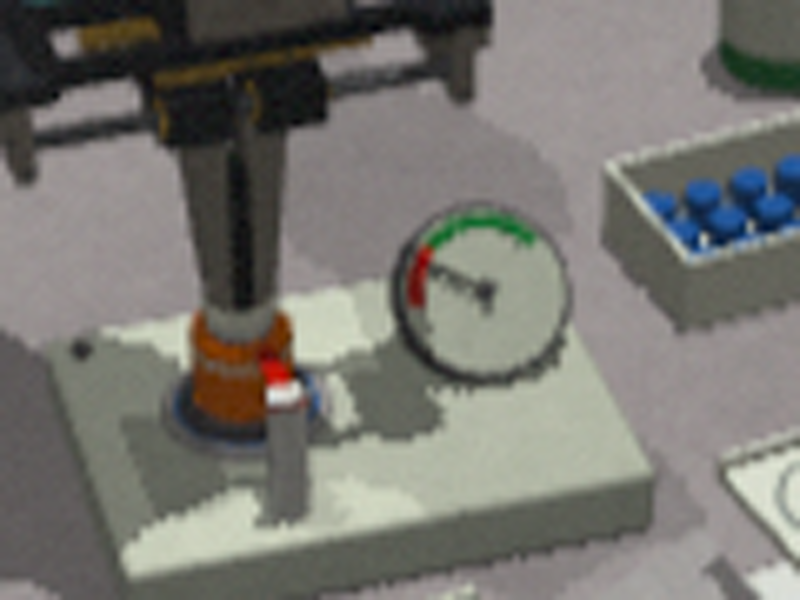

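Dial: the needle tip at (435,268) is in the red sector and the force is 5.8 N, so orange is weak and goes to the yellow tray via seat_left.

```bash
cat >> h.py <<'E'
PIV=np.array([665,192.]); TS=0.063
def unplate():
    x,y=PLATE; grip(.62); robot.servo_line([x,y,46],feed=120); robot.hold(.1); grip(0,25); robot.servo_line([x,y,200],feed=150); print("grip",robot.observe()["grip_width"])
def seat(side):
    x,y=PIV+side*55*np.array([-np.sin(TS),np.cos(TS)])
    q=robot.observe()["joints"]; c=[]
    for s in(1,-1):
        r=down(TS+s*np.pi/2); k=kin.ik([x,y,200],r)
        if k is not None: c.append((np.abs(np.array(k)-q).max(),s,r))
    c.sort(key=lambda a:a[0]); print(c); r=c[0][2]
    robot.movep([x,y,200],r); robot.servo_line([x,y,120],feed=120); robot.servo_line([x,y,100.7],feed=30); robot.hold(.2)
    grip(.6); robot.hold(.8); robot.servo_line([x,y,210],feed=150); print("t",robot.observe()["t"])
def shot(name,n="scene",box=(260,560,150,340)):
    im=viewer.read_camera(n); a,b,c,d=box; im=im[c:d,a:b]; s=min(800/(b-a),600/(d-c)); cv2.imwrite(f"pics/{name}.png",cv2.resize(im,None,fx=s,fy=s,interpolation=cv2.INTER_CUBIC)[:,:,::-1])
E
python3 - <<'E'
from h import *
unplate(); seat(1); shot("s1")
for c,p in dict(blue=(428.6,-303),green=(526,-292)).items(): print(c,locate(c,np.array(p)))
E
```

```text
grip 0.4305523230265465
[(np.float64(1.1216465146235), 1, array([2.15037561e+00, 2.29030328e+00, 1.40240629e-16])), (np.float64(1.716776976928352), -1, array([ 2.29030328e+00, -2.15037561e+00, -1.31672531e-16]))]
t 44.5
blue (array([ 428.42812816, -303.08844176]), np.float64(0.4109387993812561), [[439.0, -304.0], [425.0, -295.0]])
green (array([ 531.88045901, -308.0818527 ]), np.float64(1.7229269742965698), [[556.0, -311.0], [526.0, -300.0]])
```

View pics/s1.png

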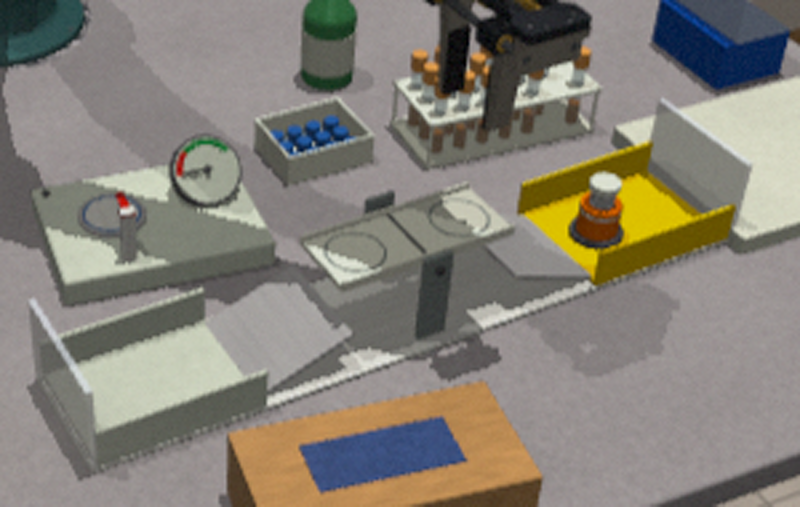

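Orange stands in the yellow tray at (597,215) and the pivoting tray is level again. Green has been knocked aside, so I'll re-locate it later. Blue next.

```bash
python3 - <<'E'
from h import *
robot.movep([480,100,230],down(0))
r=locate("blue",np.array([428,-303])); print(r)
pick(r[0]); toplate(); print(locate("blue",PLATE,30,34)); press(img="d2"); print(locate("blue",PLATE,30,34))
E
```

```text
(array([ 428.42512384, -303.11369554]), np.float64(0.43007588386535645), [[439.0, -304.0], [425.0, -295.0]])
grip 0.4297108678160238 24.999639987945557 51.1667
(array([459.95881736, -22.50282317]), np.float64(0.4463645815849304), [[471.0, -29.0]])
z [461.02637412 -20.50285792  85.46843409] F 5.24488934160446 t 61.5667
(array([460.10122936, -22.5717707 ]), np.float64(0.4469137191772461), [[471.0, -29.0]])
```

View pics/d2.png

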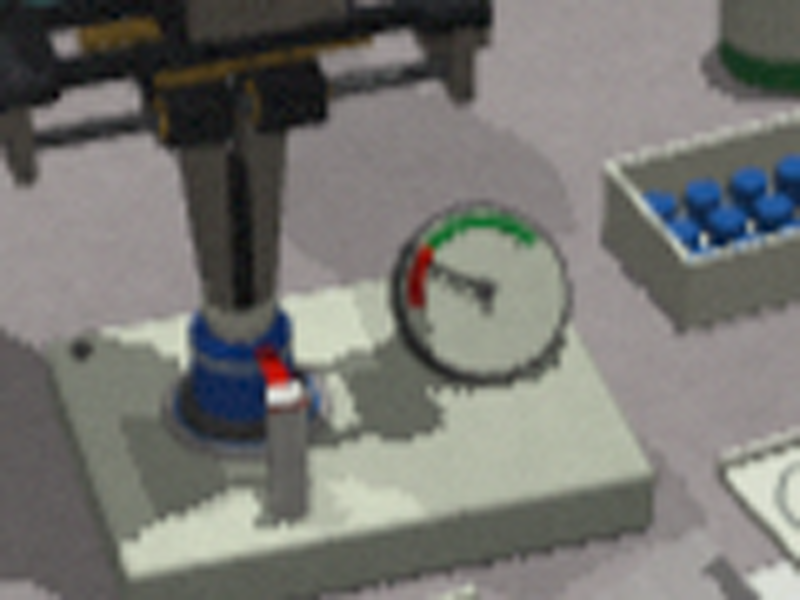

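Needle (435,267) is in the red at 5.2 N, so blue is weak too and goes to yellow.

```bash
python3 - <<'E'
from h import *
unplate(); seat(1); robot.movep([480,100,230],down(0)); shot("s2",box=(140,560,150,340))
print(locate("green",np.array([532,-308])))
im=viewer.read_camera("scene")
im2=cv2.resize(im[225:325,150:270],(720,600),interpolation=cv2.INTER_CUBIC); t=viewer.read_camera("top")
e=np.zeros((600,800,3),np.uint8); e[:300,:800]=cv2.resize(im[150:320,140:560],(800,300)); e[300:,:400]=cv2.resize(im[225:315,150:270],(400,300)); e[300:,400:]=cv2.resize(t[195:270,390:490],(400,300)); cv2.imwrite("pics/s2.png",e[:,:,::-1])
E
```

```text
grip 0.42532392527875285
[(np.float64(1.122721538897697), 1, array([2.15037561e+00, 2.29030328e+00, 1.40240629e-16])), (np.float64(1.711544180746375), -1, array([ 2.29030328e+00, -2.15037561e+00, -1.31672531e-16]))]
t 71.65
(array([ 531.3767381 , -308.14088943]), np.float64(2.1454761028289795), [[525.0, -308.0], [526.0, -300.0]])
```

View pics/s2.png

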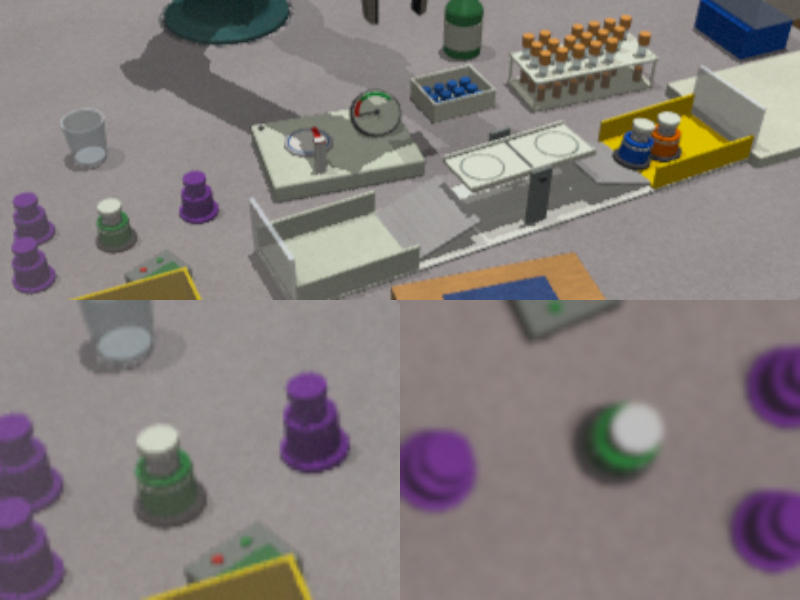

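Blue (637,145) and orange (665,138) stand in the yellow tray, and the pivoting tray is level. Green is upright at about (531,-308), clear of its neighbours.

```bash
python3 - <<'E'
from h import *
pick((531.5,-307.5)); toplate(); print(locate("green",PLATE,30,34)); press(img="d3"); print(locate("green",PLATE,30,34))
E
```

```text
grip 0.42809544216727036 24.9997678399086 78.225
(array([460.34055921, -21.6909626 ]), np.float64(0.4121922254562378), [[470.0, -28.0]])
z [461.41981933 -20.49960024  86.51855557] F 14.163289394593052 t 88.6667
(array([460.58621744, -21.79764553]), np.float64(0.4198092520236969), [[470.0, -28.0]])
```

View pics/d3.png

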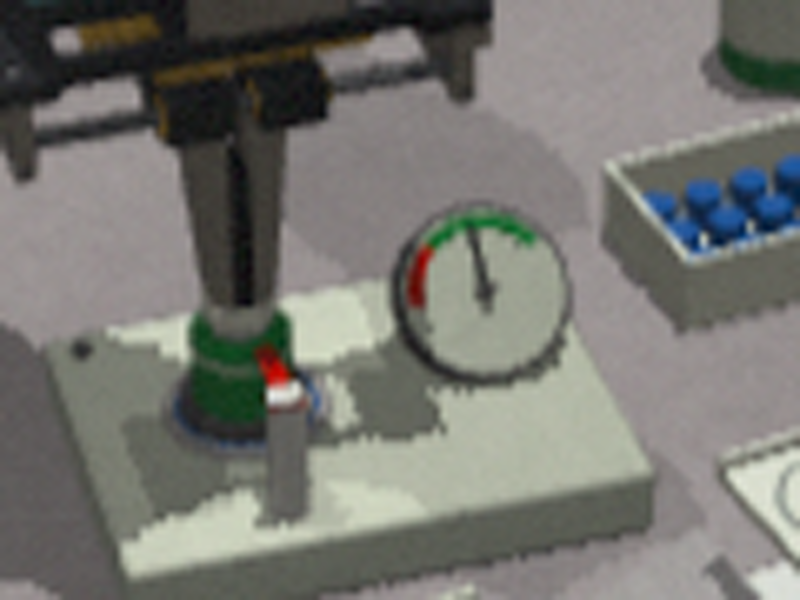

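The needle (472,232) is in the green, so green is sound. The arm sagged and stopped 1.1 mm above the mark, within tolerance. I'll press once more with that compensated, then sort it into the white tray (seat_right).

```bash
python3 - <<'E'
from h import *
press(z=MARK-1.15); unplate(); seat(-1); robot.movep([480,50,260],down(0)); robot.hold(1); shot("s3",box=(140,560,150,340))
E
```

```text
z [461.43703093 -20.52759363  85.47494084] F 15.107378649893752 t 94.5083
grip 0.4290070721545209
[(np.float64(1.2270736464218672), -1, array([ 2.29030328e+00, -2.15037561e+00, -1.31672531e-16])), (np.float64(1.2976773428881905), 1, array([2.15037561e+00, 2.29030328e+00, 1.40240629e-16]))]
t 104.4583
```

View pics/s3.png

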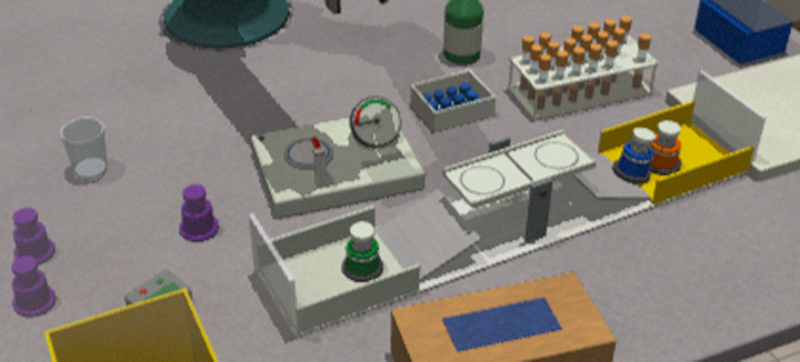

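Green stands in the white tray (362,255), blue and orange are in the yellow tray, the pivoting tray is level, and the robot is clear.

```bash
python3 -c "
from cell import robot
print(robot.job_done())"
```

```text
the job is handed in; nothing more can be done
None
```

The job is handed in: orange and blue read red (weak) and are in the yellow tray, green read green (sound) and is in the white tray; the final picture shows the pivoting tray level and the robot clear.

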